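# Hold the letter clip open over the red card

### The job

Take the steel letter clip off the front wall of the card box and, squeezing its tails so the jaws gape wide, lower it astride the middle of the red card's top edge, one jaw each side and neither touching the card, so that I can slip a note in. The job finishes while you are still holding the clip wide open there, quite still; do not shove the card, the box or anything else on the desk.

Things in the scene. Friction and masses are not known exactly. Their poses are not given: they have to be found in the camera images.
- clip: Bright steel sprung letter clip, loose, 50 g: two halves on a pivot pin, 60 mm wide along the pin, 71 mm tall. Starts jaws down, biting the front wall of card_box up to 45 mm from its middle, tails up. Origin: middle of the pin, at first 27.5 mm above the rim. Axes of lip_a's half: y along the pin, x the squeeze direction, z up when shut; full opening leans this half 0.28 rad about the pin.
- clip_lever (a joint): Opening of the clip (rad): about 0 while it bites the 4 mm box wall, slightly negative shut on nothing, 0.56 fully open against its stop. The spring needs about 5 N per finger to start and 13 N at full opening; squeeze with about 25 N to hold it fully open.
- tail_a (a point): Outer side of the rolled end of one finger tail (42 mm wide). Shut, the tails splay to 37 mm across, 32 mm above the pin. Pinch them from above, a finger on each side along the clip's x, TCP about 25 mm above the pin. Fully open, their outer faces are parallel, 18 mm apart, ending 38 mm above the pin.
- tail_b (a point): The same on the other tail.
- lip_a (a point): Middle of the lower inner edge of one jaw lip. The lips are straight, 60 mm wide; fully open they are 24 mm apart and 34 mm below the pin.
- lip_b (a point): Middle of the lower inner edge of the other jaw lip. The clip is the same either way round.
- red_card: The red mount-board card upright in a white marble foot, loose, 0.5 kg. Foot 60 x 140 x 22 mm; card 3 mm thick, 150 mm wide, its top edge straight and level 120 mm above the desk. Origin: centre of the foot's underside, right under the card; x square to the card's faces, y along the card, z up.
- red_card_edge (a point): Middle of the red card's top edge, 120 mm above the desk.
- card_box: Open dark wooden index-card box, 150 (x) x 170 (y) x 85 mm high, walls 4 mm, about 0.9 kg, loose, with cream cards in its rear part up to 98 mm high, 60 mm or more behind the front wall. Origin: centre of its underside. The front wall with the clip is at its -x side (brass label holder), towards the robot.
- box_rim (a point): Middle of the rim of the box's front wall, 85 mm above the desk.
- green_card: Bystander: the same card stand with a dark green card, same sizes; it may have changed places with the red one. Origin: centre of its underside.
- toy_car: Bystander: yellow toy car, 95 x 42 x 43 mm. Origin: centre of its underside.
- dish: Bystander: blue ceramic dish, 110 mm across, 30 mm high. Origin: centre of its underside.
- pencil_pot: Bystander: brass pot, 76 mm across, 95 mm high, with pencils up to 168 mm. Origin: centre of its underside.
- magnifier: Bystander: magnifying glass lying flat, lens 84 mm across, wooden handle, 14 mm high. Origin: under the lens centre.
- books: Bystander: stack of three books, 165 x 240 mm, 84 mm high. Origin: centre of its underside.
- domino_box: Bystander: flat wooden domino box, 75 x 120 x 28 mm. Origin: centre of its underside.
Things that resemble listed ones, but are neither listed nor needed, are in the scene too. Leave any purple look-alike of the card_box alone.

How it is judged:
By the outcome, as a careful person would: the job done as asked, in the order asked, and still so for the second after the job is handed in, while the arm keeps its last pose, push and grip.
It also fails if it takes over 35 s, if anything falls off the work surface, if the arm or the gripper's body presses on something with over 40 N, if the wrist force passes 120 N, or if a joint passes its speed limit or range.

### The arm

A 6-joint arm with a two-finger parallel gripper is mounted at the origin on the work surface. World frame = base frame: x ahead of the robot, y to its left, z up, the work surface at z = 0. Lengths are in mm, angles in rad, forces in N, time in s.
With the tool pointing down it reaches from about 275 to 750 mm from the base axis. Payload 10.2 kg.
Tool frame: the origin (TCP) lies between the finger pads, 19 mm behind the fingertips; this is the grasp point; z points along the fingers, y is the line along which they close (so a half turn about z gives the same grasp; the last joint's range is limited). The gripper opens to 85 mm and grips with 20 to 120 N. Pads are 22 mm wide; open, the fingers measure 114 mm over their backs; the gripper's body (76 mm by 85 mm) begins 54 mm behind the grasp point. The pads swing forward as they close: fully open they stand 13 mm farther back than shut.
Start: joints at [-1.366, 0.313, 1.498, -0, 1.331, -0.223], TCP at [217.795, -477.699, 249.994] pointing down, gripper open.
Joint ranges: [-2.94, 2.94], [-0.97, 2.17], [0.19, 2.56], [-1.23, 4.37], [0.02, 3.11], [-2.88, 2.88]. Speed limits (rad/s): [2.39, 2.39, 3.01, 3.14, 3.14, 3.14].

### API

Orientations are given as a unit quaternion [w, x, y, z].
In Python, from rig import status, capture, camera_info, ticket gives the robot as it stands.
- The arm moves only by the shell command python3 -m crank 'ROWS' [FORCE]. ROWS is JSON, a list of rows, each a list of 7 numbers: the shift along the tool's x, y, z as a fraction of full scale, then the turn, a rotation vector about the tool's x, y, z as a fraction of full scale, then the closure, from 0 (fully open) to 1 (shut). A call has 1 to 12 rows; each row is the pose to reach, as a shift and turn from the pose commanded when the call began, along the tool's axes at that moment; what a row does not reach only later rows make up. Full scale, the value 1, is 0.1 m for a shift and 45 degrees for a turn. A row lasts 1/10 s, in which the tool goes at most 50 mm and 8.59 degrees, less where a joint would pass 70% of its speed; a pose out of reach is approached as far as the arm can. A call with a number of a shift or a turn outside -1 to 1 is refused whole. A call with a gripper value outside its range is refused whole. The fingers move at their own pace and stop on an object; FORCE is the grip in N (left out, the last holds). Time passes only in rows, so rows that repeat a pose let the fingers close. It gives the time, the measured TCP pose, the force, the opening and the grip force at its end, in the units of the state.
- status.sense(): the state, without advancing time (a new reading comes with each control period).
- capture(name): name is "scene" or "top"; returns (picture, depth): 400x640x3 uint8, red, green, blue; 400x640 float32, mm along the optical axis (not along the pixel's ray), 0 where there is no reading.
- camera_info(name): a dict with "K" (3x3 intrinsics, pixels), "D" ([k1, k2, p1, p2, k3] as OpenCV has them; the pictures are not rectified), "camera_from_world" (4x4, takes a point from world to camera coordinates). Camera axes: x right, y up, looking along -z (the intrinsics and any distortion apply to the point x, -y, -z); pixel columns grow to the right and rows downward; lengths in mm; the calibration is good to about 2 mm. A picture is of the moment at which its call begins. camera_info takes no time and is no camera call.
- ticket.finish_job(): hands the job in; it is judged then, once.
The state is a dict: "time_s": time; "joints": joint angles; "dq": joint speeds; "tau": joint torques, N m; "eef_pos": TCP position; "ee_rot": TCP orientation; "force": force on the tool from outside, world axes, zero at the start; "wrist_torque": the same for the moment, N m; "grip_width": opening from 0.0 (shut) to 1.0 (fully open); "grip_force": force on a finger pad.
Only numpy, scipy, OpenCV 4.12 (cv2) and the standard library are available. Lean on these libraries where they do the work, as an engineer would, in place of code of your own. Each camera call takes 0.05 s, during which the arm holds its last target. There are 200 camera calls.

## Working session

There is one attempt and no reset: what is moved stays moved. The work goes in short steps, Python scripts to look and compute and a shell command to move; the robot and the scene stay as the last step left them, time stands still between calls to the robot, and variables do not carry over. Pictures are saved under pics/ and viewed, at most 10 in all, crops included, and the job is handed in when it is done.

```bash
mkdir -p pics
cat > h.py <<'E'
import numpy as np, cv2
from rig import status, capture, camera_info, ticket
def save(n,img): cv2.imwrite(f'pics/{n}.png',img[:,:,::-1])
def cloud(name,depth):
    i=camera_info(name);K=np.array(i['K'],float);D=np.array(i['D'],float);T=np.array(i['camera_from_world'])
    h,w=depth.shape;u,v=np.meshgrid(np.arange(w),np.arange(h))
    p=cv2.undistortPoints(np.stack([u,v],-1).reshape(-1,1,2).astype(np.float64),K,D).reshape(h,w,2)
    c=np.stack([p[...,0]*depth,-p[...,1]*depth,-depth],-1)
    W=(c-T[:3,3])@T[:3,:3]
    W[depth==0]=np.nan
    return W
E
python3 - <<'E'
from h import *
for n in('scene','top'):
    a,d=capture(n);save(n,a);np.savez(n,a=a,d=d);i=camera_info(n);print(n,np.round(np.linalg.inv(i['camera_from_world']),2).tolist(),i['K'])
print(status.sense())
E
```

```text
scene [[-0.29, -0.64, 0.72, 1297.18], [0.96, -0.21, 0.2, 120.42], [0.02, 0.74, 0.67, 805.14], [0.0, 0.0, 0.0, 1.0]] [[368.61047123   0.         323.20838163]
 [  0.         368.61047123 197.2976752 ]
 [  0.           0.           1.        ]]
top [[0.0, 0.98, -0.2, 256.61], [-1.0, 0.0, -0.01, -77.96], [-0.01, 0.2, 0.98, 1475.13], [0.0, 0.0, 0.0, 1.0]] [[474.15817568   0.         317.89922166]
 [  0.         474.15817568 193.270463  ]
 [  0.           0.           1.        ]]
{'time_s': 0.1, 'joints': array([-1.36643975e+00,  3.13375421e-01,  1.49834536e+00, -1.16368923e-05,
        1.33101155e+00, -2.23370518e-01]), 'dq': array([ 0.00054457,  0.00017702, -0.00087725,  0.00138899,  0.00112687,
       -0.00107471]), 'tau': array([ 2.00518240e-03, -4.12900722e+01, -2.60139656e+01, -2.00848858e-04,
        3.00314750e-03, -1.67279796e-05]), 'eef_pos': array([ 217.72937837, -477.49503722,  249.5077547 ]), 'ee_rot': array([-5.69869032e-04,  9.77217770e-01,  2.12238321e-01, -2.33549591e-07]), 'force': array([ 0.04634467, -0.47962797,  0.45246718]), 'wrist_torque': array([-0.02668885,  0.00296146,  0.03969785]), 'grip_force': 0.0, 'grip_width': 0.999052566972641}
```

View pics/scene.png

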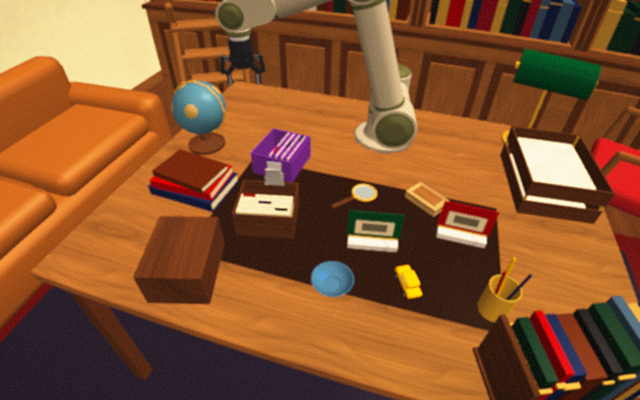

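View pics/top.png

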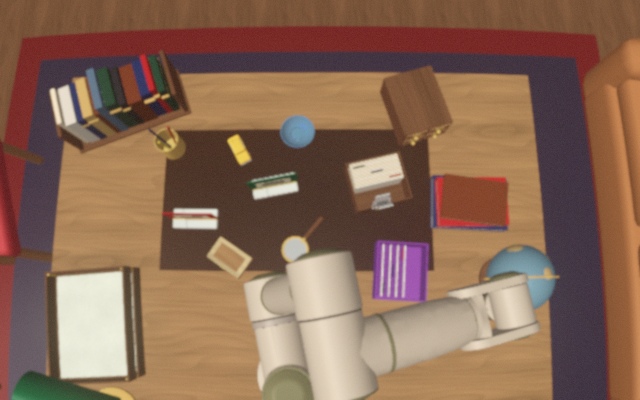

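The dark card box is at top (378,182) with the steel clip at (381,201). The purple look-alike is at (400,270), and I'll leave it alone. The red card is at top (190,215) / scene (467,222), and the green one is at top (274,186). The red-edged card and the brown box fit the description, so I'll enlarge both to confirm.

Run:
```python
from h import *
A={n:np.load(n+'.npz') for n in('scene','top')}
t=A['top']['a'];s=A['scene']['a']
R=lambda im,x,y,w,h:cv2.resize(im[y:y+h,x:x+w],(400,300),interpolation=cv2.INTER_CUBIC)
save('crop1',np.vstack([np.hstack([R(t,335,145,84,63),R(t,155,190,80,60)]),np.hstack([R(s,222,145,100,75),R(s,425,185,80,60)])]))
W=cloud('top',A['top']['d']);S=cloud('scene',A['scene']['d'])
np.set_printoptions(suppress=True,precision=0,linewidth=200)
print('clip top');m=(W[...,2]>92)
for v in range(190,212,1): print(v,[tuple(np.round(W[v,u]).astype(int)) for u in range(370,394,3)])
print('red')
for v in range(208,222): print(v,[tuple(np.round(W[v,u]).astype(int)) for u in range(162,222,8)])
```

```text
clip top
190 [(np.int64(563), np.int64(-234), np.int64(3)), (np.int64(562), np.int64(-242), np.int64(8)), (np.int64(563), np.int64(-253), np.int64(4)), (np.int64(564), np.int64(-263), np.int64(-2)), (np.int64(564), np.int64(-272), np.int64(1)), (np.int64(563), np.int64(-281), np.int64(4)), (np.int64(564), np.int64(-291), np.int64(2)), (np.int64(563), np.int64(-300), np.int64(5))]
191 [(np.int64(560), np.int64(-233), np.int64(3)), (np.int64(561), np.int64(-243), np.int64(0)), (np.int64(559), np.int64(-252), np.int64(7)), (np.int64(560), np.int64(-262), np.int64(5)), (np.int64(560), np.int64(-272), np.int64(1)), (np.int64(559), np.int64(-281), np.int64(8)), (np.int64(560), np.int64(-291), np.int64(2)), (np.int64(560), np.int64(-300), np.int64(3))]
192 [(np.int64(557), np.int64(-233), np.int64(3)), (np.int64(558), np.int64(-243), np.int64(-1)), (np.int64(557), np.int64(-253), np.int64(2)), (np.int64(557), np.int64(-262), np.int64(1)), (np.int64(557), np.int64(-272), np.int64(2)), (np.int64(557), np.int64(-281), np.int64(2)), (np.int64(558), np.int64(-291), np.int64(-1)), (np.int64(557),
[... 12025 characters left out ...]
4(346), np.int64(19)), (np.int64(463), np.int64(319), np.int64(22)), (np.int64(464), np.int64(295), np.int64(18)), (np.int64(463), np.int64(268), np.int64(23)), (np.int64(466), np.int64(247), np.int64(4))]
221 [(np.int64(463), np.int64(430), np.int64(-2)), (np.int64(463), np.int64(404), np.int64(-3)), (np.int64(460), np.int64(371), np.int64(20)), (np.int64(459), np.int64(343), np.int64(27)), (np.int64(460), np.int64(319), np.int64(21)), (np.int64(459), np.int64(292), np.int64(30)), (np.int64(461), np.int64(269), np.int64(18)), (np.int64(465), np.int64(249), np.int64(-8))]<stdin>:9: RuntimeWarning: invalid value encountered in cast
<stdin>:11: RuntimeWarning: invalid value encountered in cast
```

View pics/crop1.png

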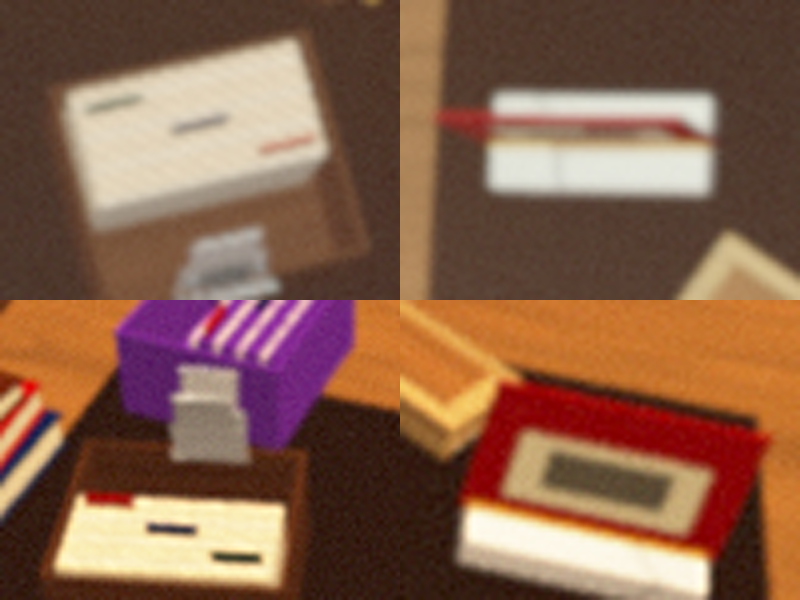

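The crop confirms it: the steel clip is astride the near wall of the brown box with cream cards, and the red card stands in a white foot. Next I'll fit the poses from both depth images.

```bash
cat > fit.py <<'E'
from h import *
def dirfit(P):
    c=np.median(P,0);vx,vy,x,y=cv2.fitLine(P.astype(np.float32),cv2.DIST_HUBER,0,.01,.01).ravel()
    if vy<0:vx,vy=-vx,-vy
    return np.round([x,y],1),round(float(np.arctan2(-vx,vy)),3)
def sel(W,x0,x1,y0,y1,z0,z1): 
    m=(W[...,0]>x0)&(W[...,0]<x1)&(W[...,1]>y0)&(W[...,1]<y1)&(W[...,2]>z0)&(W[...,2]<z1);return W[m]
E
python3 - <<'E'
from fit import *
for n in('top','scene'):
    W=cloud(n,np.load(n+'.npz')['d']);print(n)
    t=sel(W,470,535,-300,-215,138,160);a=t[:,0]+.27*t[:,1]
    mid=(a.max()+a.min())/2
    for nm,q in(('back',t[a>mid]),('front',t[a<=mid])):print(' tail',nm,len(q),dirfit(q[:,:2]),'z',q[:,2].mean().round(1),'y',q[:,1].min().round(1),q[:,1].max().round(1),'max z',np.percentile(q[:,2],90).round())
    c=sel(W,470,535,-300,-215,105,126);print(' clip body',len(c),c.mean(0).round(1),cv2.minAreaRect(c[:,:2].astype(np.float32)))
    b=sel(W,450,720,-380,-130,76,105);print(' box',cv2.minAreaRect(b[:,:2].astype(np.float32)),len(b))
    e=sel(W,440,500,225,415,110,130);print(' card top',len(e),dirfit(e[:,:2]),'z',e[:,2].mean().round(1),'y',np.percentile(e[:,1],[1,99]).round())
    e=sel(W,440,500,225,415,35,130);print(' card all',len(e),dirfit(e[:,:2]),'y',np.percentile(e[:,1],[1,99]).round())
    f=sel(W,420,520,225,415,14,28);print(' foot',cv2.minAreaRect(f[:,:2].astype(np.float32)))
    g=sel(W,450,620,0,240,100,130);print(' green top',g.min(0).round(),g.max(0).round())
    d=sel(W,300,800,-420,430,130,200);print(' tall',)
E
```

```text
top
 tail back 24 (array([ 518.6, -253.4], dtype=float32), 0.251) z 144.9 y -273.6 -232.5 max z 147.0
 tail front 22 (array([ 485.7, -260.9], dtype=float32), 0.253) z 146.6 y -280.5 -240.2 max z 149.0
 clip body 100 [ 504.7 -256.3  116.1] ((502.6492004394531, -255.84310913085938), (24.374736785888672, 53.71982955932617), 14.153508186340332)
 box ((605.0693359375, -280.5008239746094), (195.71029663085938, 247.86709594726562), 15.205944061279297) 1679
 card top 78 (array([469.1, 318.1], dtype=float32), -0.027) z 118.2 y [244. 390.]
 card all 260 (array([468.4, 315.5], dtype=float32), -0.03) y [243. 391.]
 foot ((469.4269104003906, 317.025390625), (146.35256958007812, 59.58791732788086), 88.68966674804688)
 green top [559.   1. 100.] [589. 142. 125.]
 tall
scene
 tail back 36 (array([ 523.8, -257.8], dtype=float32), 0.258) z 143.3 y -273.3 -232.7 max z 146.0
 tail front 33 (array([ 490.1, -263.7], dtype=float32), 0.23) z 142.7 y -282.9 -243.0 max z 145.0
 clip body 97 [ 509.7 -252.2  115.3] ((505.2691955566406, -256.94561767578125), (29.16908836364746, 52.21908187866211), 11.087454795837402)
 box ((599.4488525390625, -259.93487548828125), (199.96136474609375, 196.07962036132812), 13.48859977722168) 1599
 card top 171 (array([473.9, 317.3], dtype=float32), -0.011) z 115.3 y [244. 390.]
 card all 1222 (array([473.9, 317.4], dtype=float32), 0.001) y [244. 390.]
 foot ((487.9418640136719, 316.5669860839844), (147.91259765625, 35.83855056762695), 88.31792449951172)
 green top [563.   0. 100.] [595. 141. 122.]
 tall
```

```bash
cat > plan.py <<'E'
import sys,json
from h import *
from scipy.spatial.transform import Rotation as R
# plan x y z toolyaw n : n calls towards goal, prints shift+turn (fractions) for each call
def plan(x,y,z,yaw,n):
    s=status.sense();p=np.array(s['eef_pos']);q=s['ee_rot'];r=R.from_quat([q[1],q[2],q[3],q[0]])
    G=R.from_matrix([[np.cos(yaw),np.sin(yaw),0],[np.sin(yaw),-np.cos(yaw),0],[0,0,-1]])
    g=np.array([x,y,z]);w=(r.inv()*G).as_rotvec();d=(g-p)/n
    print('t',round(s['time_s'],2),'pos',p.round(1),'yaw',np.round(np.arctan2(*r.as_matrix()[[1,0],0]),4),'w',round(s['grip_width'],3),'gf',round(s['grip_force'],1),'F',np.round(s['force'],1),'tilt',r.as_matrix()[:,2].round(4))
    for k in range(n):
        print(np.round(np.r_[r.inv().apply(d)/100,w/n/(np.pi/4)],3).tolist());r=r*R.from_rotvec(w/n)
if __name__=='__main__': a=sys.argv; plan(*map(float,a[1:5]),n=int(a[5]))
E
python3 plan.py 504 -257 250 1.821 4
```

```text
t 0.1 pos [ 217.7 -477.5  249.5] yaw 0.4277 w 0.999 gf 0.0 F [ 0.  -0.5  0.5] tilt [-2.0e-04  1.1e-03 -1.0e+00]
[0.88, -0.205, -0.001, -0.0, -0.0, -0.443]
[0.897, 0.108, -0.001, -0.0, -0.0, -0.443]
[0.806, 0.408, -0.001, -0.0, -0.0, -0.443]
[0.619, 0.658, -0.001, -0.0, -0.0, -0.443]
```

```bash
python3 -m crank '[[0.44,-0.1,0,0,0,-0.2,0],[0.88,-0.205,0,0,0,-0.443,0],[0.88,-0.205,0,0,0,-0.443,0]]' 25
python3 -m crank '[[0.45,0.05,0,0,0,-0.2,0],[0.897,0.108,0,0,0,-0.443,0],[0.897,0.108,0,0,0,-0.443,0]]'
python3 -m crank '[[0.4,0.2,0,0,0,-0.2,0],[0.806,0.408,0,0,0,-0.443,0],[0.806,0.408,0,0,0,-0.443,0]]'
python3 plan.py 504 -257 190 1.821 1
```

```text
time_s: 0.4
eef_pos: [292.3, -419.7, 249.9]
ee_rot: [-0.0, 0.924, 0.383, 0.001]
force: [-0.7, -0.4, 0.9]
grip_width: 1.002
grip_force: 0.0
time_s: 0.7
eef_pos: [363.9, -364.4, 249.8]
ee_rot: [-0.0, 0.844, 0.537, 0.001]
force: [0.9, -0.2, 0.2]
grip_width: 0.999
grip_force: 0.0
time_s: 1.0
eef_pos: [435.4, -309.3, 249.6]
ee_rot: [-0.0, 0.738, 0.675, 0.001]
force: [-0.5, -0.6, -0.4]
grip_width: 1.0
grip_force: 0.0
t 1.0 pos [ 435.4 -309.3  249.6] yaw 1.4812 w 1.0 gf 0.0 F [-0.5 -0.6 -0.4] tilt [ 4.0e-04  1.2e-03 -1.0e+00]
[0.581, 0.636, 0.597, 0.001, -0.002, -0.433]
```

```bash
python3 -m crank '[[0.3,0.3,0.2,0,0,-0.2,0],[0.581,0.636,0.45,0,0,-0.433,0],[0.581,0.636,0.6,0,0,-0.433,0],[0.581,0.636,0.6,0,0,-0.433,0],[0.581,0.636,0.6,0,0,-0.433,0]]'
python3 - <<'E'
from h import *
a,d=capture('scene');np.savez('s2',a=a,d=d)
save('s2',cv2.resize(a[100:220,200:360],(800,600),interpolation=cv2.INTER_CUBIC))
E
python3 plan.py 504 -257 137.5 1.821 1
```

```text
time_s: 1.5
eef_pos: [501.4, -261.2, 190.4]
ee_rot: [-0.0, 0.618, 0.786, -0.0]
force: [0.3, 0.4, -0.0]
grip_width: 1.006
grip_force: 0.0
t 1.55 pos [ 501.5 -261.6  190.9] yaw 1.8096 w 1.0 gf 0.0 F [ 0.1  0.1 -0.5] tilt [ 9.e-04 -8.e-04 -1.e+00]
[0.039, 0.035, 0.534, 0.001, 0.001, -0.015]
```

View pics/s2.png

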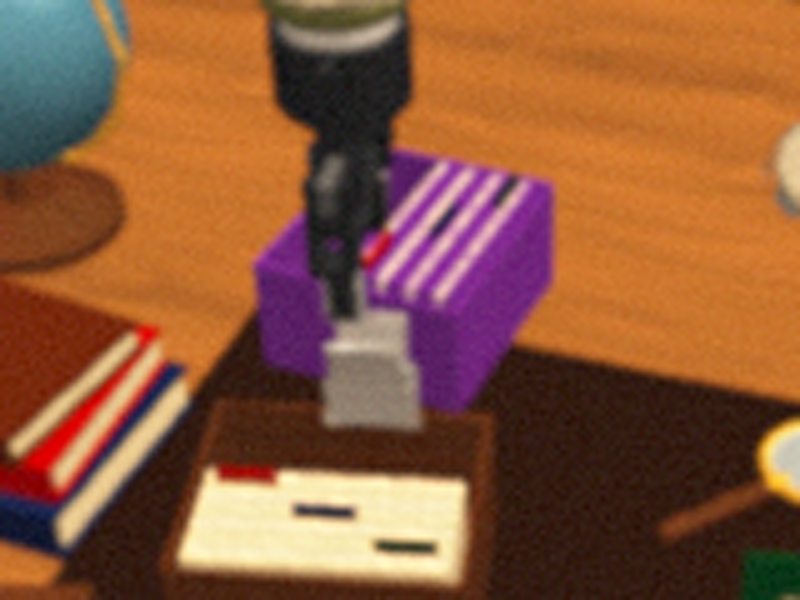

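Run:
```python
from h import *
W=cloud('scene',np.load('s2.npz')['d']);c,s=np.cos(.25),np.sin(.25)
ctr=np.array([501.5,-261.6])
P=W[(np.abs(W[...,0]-510)<110)&(np.abs(W[...,1]+260)<90)&(W[...,2]>128)]
x=(P[:,0]-ctr[0])*c+(P[:,1]-ctr[1])*s; y=-(P[:,0]-ctr[0])*s+(P[:,1]-ctr[1])*c
for z in range(130,260,6):
    m=(P[:,2]>=z)&(P[:,2]<z+6)
    for nm,k in(('back',m&(x>0)),('front',m&(x<0))):
        if k.sum()>2: print(z,nm,k.sum(),'x',x[k].min().round(1),np.median(x[k]).round(1),x[k].max().round(1),'y',y[k].min().round(1),y[k].max().round(1))
```

```text
130 back 16 x 18.3 20.3 22.7 y -16.7 22.5
130 front 30 x -14.8 -10.7 -5.1 y -18.1 24.1
136 back 16 x 19.4 21.8 23.7 y -18.8 20.0
136 front 15 x -14.4 -10.5 -5.7 y 0.6 21.6
142 back 26 x 17.6 22.5 26.1 y -18.0 23.5
142 front 9 x -12.4 -11.2 -8.4 y 4.1 21.5
184 back 8 x 44.1 50.7 52.2 y -9.3 11.8
184 front 5 x -44.0 -42.3 -39.2 y 1.7 11.1
190 back 11 x 49.9 54.8 57.6 y -9.2 10.1
190 front 6 x -44.7 -41.1 -39.2 y 5.3 11.8
196 back 17 x 48.3 52.9 59.8 y -8.8 10.4
196 front 6 x -43.9 -41.6 -40.6 y -5.7 11.8
202 back 12 x 51.0 55.3 59.0 y -8.1 11.4
202 front 5 x -42.5 -42.0 -41.7 y -2.6 12.1
208 back 12 x 46.2 55.9 59.4 y -4.0 11.7
208 front 6 x -44.5 -41.5 -39.3 y 6.4 12.7
214 back 14 x 48.4 57.1 60.5 y -6.5 11.7
214 front 6 x -45.4 -42.5 -39.1 y 7.4 12.7
226 back 3 x 43.7 51.1 53.7 y -7.2 13.2
226 front 3 x -43.8 -43.3 -41.6 y 10.5 13.7
232 back 34 x 44.5 72.0 77.1 y -10.3 13.7
238 back 31 x 37.7 71.5 78.3 y -12.6 14.4
244 back 19 x 20.1 48.2 74.3 y -11.6 17.6
244 front 5 x -66.5 -35.6 -27.7 y 14.1 18.6
250 back 22 x 27.2 43.5 75.6 y -11.4 17.8
256 back 34 x 16.9 70.8 75.6 y -11.3 18.1
```

The view shows the gripper above the clip (about pixel (370,380) in the crop), with a finger on each side and both clear. The fingers' own depth puts the camera bias below 1 mm, so the clip centre is about (505,-258.7).

```bash
python3 plan.py 505 -258.7 137.5 1.821 1; python3 -m crank '[[0.02,0.04,0.2,0,0,-0.015,0],[0.02,0.04,0.4,0,0,-0.015,0],[0.02,0.04,0.535,0,0,-0.015,0],[0.02,0.04,0.535,0,0,-0.015,0.3],[0.02,0.04,0.535,0,0,-0.015,0.45],[0.02,0.04,0.535,0,0,-0.015,0.45]]' 20
python3 plan.py 505 -258.7 137.5 1.821 1
```

```text
t 1.55 pos [ 501.5 -261.6  190.9] yaw 1.8096 w 1.0 gf 0.0 F [ 0.1  0.1 -0.5] tilt [ 9.e-04 -8.e-04 -1.e+00]
[0.02, 0.041, 0.534, 0.001, 0.001, -0.015]
time_s: 2.15
eef_pos: [505.4, -258.5, 137.7]
ee_rot: [0.001, 0.613, 0.79, -0.0]
force: [0.6, -0.1, -0.4]
grip_width: 0.554
grip_force: 0.0
t 2.15 pos [ 505.4 -258.5  137.7] yaw 1.8229 w 0.554 gf 0.0 F [ 0.6 -0.1 -0.4] tilt [ 0.0017 -0.0013 -1.    ]
[-0.001, -0.004, 0.002, 0.002, 0.002, 0.002]
```

```bash
for c in a; do python3 -m crank '[[0,0,0,0,0,0,0.51],[0,0,0,0,0,0,0.51]]' 20; python3 -m crank '[[0,0,0,0,0,0,0.53],[0,0,0,0,0,0,0.53]]';python3 -m crank '[[0,0,0,0,0,0,0.545],[0,0,0,0,0,0,0.545]]';python3 -m crank '[[0,0,0,0,0,0,0.56],[0,0,0,0,0,0,0.56]]'; done | grep -v rot
```

```text
time_s: 2.35
eef_pos: [505.2, -258.1, 137.0]
force: [0.6, 0.6, 0.1]
grip_width: 0.495
grip_force: 0.0
time_s: 2.55
eef_pos: [505.1, -258.0, 136.6]
force: [0.1, 0.5, 0.3]
grip_width: 0.474
grip_force: 0.0
time_s: 2.75
eef_pos: [505.0, -258.0, 136.5]
force: [-0.2, 0.0, 0.5]
grip_width: 0.457
grip_force: 0.3
time_s: 2.95
eef_pos: [505.0, -258.0, 136.5]
force: [-1.4, -0.9, 0.3]
grip_width: 0.44
grip_force: 0.3
```

```bash
python3 -m crank '[[0,-0.005,0,0,0,0,0.56],[0,-0.005,0,0,0,0,0.56]]' |grep -v rot; python3 -m crank '[[0,0,0,0,0,0,0.575],[0,0,0,0,0,0,0.575]]'|grep -v rot;python3 -m crank '[[0,0,0,0,0,0,0.59],[0,0,0,0,0,0,0.59]]'|grep -v rot
```

```text
time_s: 3.15
eef_pos: [504.5, -258.1, 136.4]
force: [0.8, 0.6, 0.1]
grip_width: 0.441
grip_force: 0.3
time_s: 3.35
eef_pos: [504.6, -258.1, 136.4]
force: [-0.2, -0.1, -0.6]
grip_width: 0.427
grip_force: 4.8
time_s: 3.55
eef_pos: [504.6, -258.1, 136.5]
force: [0.1, 0.5, -0.2]
grip_width: 0.413
grip_force: 5.0
```

```bash
python3 -m crank '[[0,0,0,0,0,0,0.63],[0,0,0,0,0,0,0.67],[0,0,0,0,0,0,0.71],[0,0,0,0,0,0,0.75],[0,0,0,0,0,0,0.79],[0,0,0,0,0,0,0.83]]' 28 |grep -v rot; python3 -m crank '[[0,0,0,0,0,0,0.9],[0,0,0,0,0,0,1],[0,0,0,0,0,0,1],[0,0,0,0,0,0,1]]'|grep -v rot
python3 - <<'E'
from h import *
a,d=capture('scene');np.savez('s3',a=a,d=d)
save('s3',cv2.resize(a[130:205,220:320],(800,600),interpolation=cv2.INTER_CUBIC))
E
```

```text
time_s: 4.15
eef_pos: [504.6, -258.1, 136.5]
force: [0.5, -0.5, -0.6]
grip_width: 0.203
grip_force: 31.3
time_s: 4.55
eef_pos: [504.6, -258.1, 136.5]
force: [0.1, 0.2, -0.0]
grip_width: 0.203
grip_force: 31.3
```

View pics/s3.png

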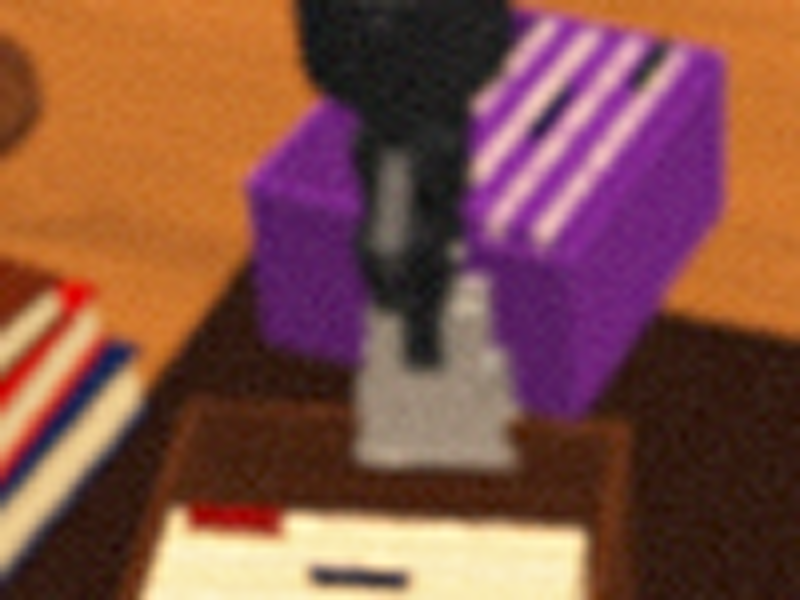

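The clip is fully open (17 mm over the tails, 31 N, no lateral load), and its lips at crop (440,465) are clear of the wall. Lifting straight up.

```bash
python3 -m crank '[[0,0,-0.05,0,0,0,1],[0,0,-0.15,0,0,0,1],[0,0,-0.3,0,0,0,1],[0,0,-0.5,0,0,0,1],[0,0,-0.75,0,0,0,1],[0,0,-0.9,0,0,0,1],[0,0,-0.9,0,0,0,1],[0,0,-0.9,0,0,0,1]]' 28 |grep -v rot
python3 - <<'E'
from h import *
a,d=capture('scene');np.savez('s4',a=a,d=d)
b,e=capture('top');np.savez('t4',a=b,d=e)
R=lambda im,x,y,w,h:cv2.resize(im[y:y+h,x:x+w],(400,300),interpolation=cv2.INTER_CUBIC)
save('s4',np.hstack([R(a,210,110,120,90),R(b,330,130,120,90)]))
from fit import *
for n,f in(('top','t4'),('scene','s4')):
    W0=cloud(n,np.load(n+'.npz')['d']);W1=cloud(n,np.load(f+'.npz')['d'])
    for W in(W0,W1):
        b=sel(W,540,700,-350,-170,88,105);print(n,'cream',b.mean(0).round(1),len(b))
E
python3 plan.py 471.5 316.4 226 1.551 6
```

```text
time_s: 5.4
eef_pos: [504.4, -258.0, 226.4]
force: [0.2, -0.7, -2.1]
grip_width: 0.204
grip_force: 31.3
top cream [ 604.5 -245.3   90.8] 453
top cream [ 605.1 -199.3   90.6] 133
scene cream [ 609.3 -244.1   90.5] 289
scene cream [ 611.  -243.9   90.5] 279
t 5.5 pos [ 504.3 -257.9  225.6] yaw 1.8234 w 0.202 gf 31.3 F [ 0.5 -0.6 -0.5] tilt [-0.0013  0.0011 -1.    ]
[0.94, 0.186, 0.0, -0.0, -0.0, 0.058]
[0.948, 0.144, 0.0, -0.0, -0.0, 0.058]
[0.953, 0.1, 0.0, -0.0, -0.0, 0.058]
[0.957, 0.057, -0.0, -0.0, -0.0, 0.058]
[0.959, 0.013, -0.0, -0.0, -0.0, 0.058]
[0.958, -0.03, -0.001, -0.0, -0.0, 0.058]
```

View pics/s4.png

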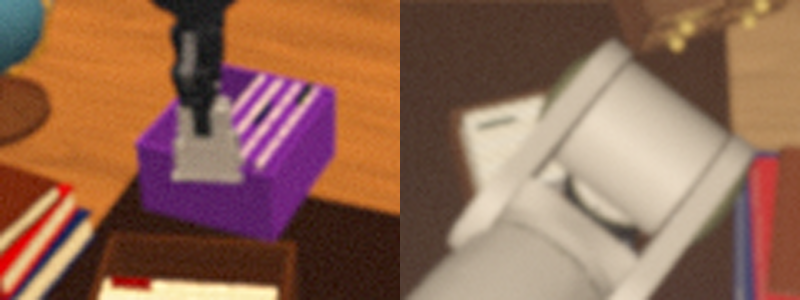

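The clip is held wide open clear of the box, which hasn't moved. Now carrying it to the red card at height.

```bash
(python3 -m crank '[[0.2,0.04,0,0,0,0.02,1],[0.55,0.11,0,0,0,0.04,1],[0.94,0.186,0,0,0,0.058,1]]' 28
python3 -m crank '[[0.4,0.06,0,0,0,0.02,1],[0.8,0.12,0,0,0,0.05,1],[0.948,0.144,0,0,0,0.058,1]]'
python3 -m crank '[[0.4,0.04,0,0,0,0.02,1],[0.8,0.08,0,0,0,0.05,1],[0.953,0.1,0,0,0,0.058,1]]'
python3 -m crank '[[0.4,0.025,0,0,0,0.02,1],[0.8,0.05,0,0,0,0.05,1],[0.957,0.057,0,0,0,0.058,1]]'
python3 -m crank '[[0.4,0.005,0,0,0,0.02,1],[0.75,0.01,0,0,0,0.05,1],[0.959,0.013,0,0,0,0.058,1],[0.959,0.013,0,0,0,0.058,1]]') |grep -v rot
python3 plan.py 471.5 316.4 206 1.551 1
```

```text
time_s: 5.8
eef_pos: [498.5, -161.7, 225.4]
force: [0.9, 0.6, 0.1]
grip_width: 0.197
grip_force: 31.3
time_s: 6.1
eef_pos: [492.9, -63.7, 225.8]
force: [-0.1, -0.1, -0.2]
grip_width: 0.199
grip_force: 31.3
time_s: 6.4
eef_pos: [487.3, 31.7, 225.8]
force: [0.2, -0.7, 0.3]
grip_width: 0.199
grip_force: 31.3
time_s: 6.7
eef_pos: [481.9, 127.3, 225.7]
force: [0.5, -0.8, 0.8]
grip_width: 0.202
grip_force: 31.3
time_s: 7.1
eef_pos: [476.6, 222.4, 225.6]
force: [0.0, -0.4, -0.7]
grip_width: 0.198
grip_force: 31.3
t 7.1 pos [476.6 222.4 225.6] yaw 1.5987 w 0.198 gf 31.3 F [ 0.  -0.4 -0.7] tilt [-0.0017  0.     -1.    ]
[0.941, -0.024, 0.196, -0.002, -0.0, 0.061]
```

```bash
python3 -m crank '[[0.4,-0.01,0,0,0,0.02,1],[0.75,-0.02,0,0,0,0.05,1],[0.941,-0.024,0.1,0,0,0.061,1],[0.941,-0.024,0.196,0,0,0.061,1],[0.941,-0.024,0.196,0,0,0.061,1],[0.941,-0.024,0.196,0,0,0.061,1],[0.941,-0.024,0.196,0,0,0.061,1]]' |grep -v rot
python3 - <<'E'
from fit import *
ctr=None
for n in('scene','top'):
    a,d=capture(n);np.savez(n+'5',a=a,d=d);W=cloud(n,d);p=status.sense()['eef_pos']
    if n=='scene': save('s5',cv2.resize(a[140:260,400:560],(800,600),interpolation=cv2.INTER_CUBIC))
    e=sel(W,440,500,225,415,40,124);print(n,'card',len(e),dirfit(e[:,:2]),'y',np.percentile(e[:,1],[1,99]).round(1))
    for z in range(142,200,6):
        c=sel(W,425,525,270,370,z,z+6)
        if len(c)>4: print(z,len(c),'x',np.percentile(c[:,0],[3,50,97]).round(1)-p[0].round(1),'y',np.percentile(c[:,1],[3,97]).round(1)-p[1].round(1))
E
python3 plan.py 471.5 316.4 164 1.551 1
```

```text
time_s: 7.8
eef_pos: [473.1, 313.5, 207.3]
force: [-0.0, -0.5, -0.2]
grip_width: 0.202
grip_force: 31.3
scene card 1161 (array([474. , 317.2], dtype=float32), -0.001) y [243.7 390.5]
142 41 x [-12.8  13.7  15.9] y [-29.8  24.2]
148 43 x [-12.3  13.6  16.5] y [-27.8  25.2]
154 45 x [-5.5 12.4 14.9] y [-26.8  24.7]
160 41 x [ 6.8 11.8 14.2] y [-26.5  23.4]
166 47 x [-8.4 10.8 13. ] y [-26.7  23.6]
172 48 x [-7.6  9.6 12.9] y [-27.   23.9]
178 42 x [-9.3  8.8 11.9] y [-25.5  23.2]
184 26 x [-6.8  9.2 14.9] y [-19.9  17.9]
190 23 x [-8.7 10.8 19.2] y [-20.9  17.9]
196 31 x [-7.9 10.4 23.3] y [-20.4  18. ]
top card 120 (array([467.1, 277.1], dtype=float32), 0.004) y [242.3 326.4]
148 9 x [-16.9 -16.2   6.4] y [-29.4  -9.1]
154 5 x [-14.9 -14.6   3.6] y [-23.3 -11.8]
172 12 x [-14.5  -5.8   5. ] y [-26.   -9.6]
178 18 x [-12.7  -3.8   4.8] y [-26.6  -7.6]
196 6 x [ 3.9  4.3 11.9] y [-20.9  -9.5]
t 7.9 pos [473.  313.8 207.4] yaw 1.5468 w 0.2 gf 31.3 F [-0.3  0.3 -0.7] tilt [ 7.e-04  2.e-04 -1.e+00]
[0.026, -0.016, 0.434, 0.001, -0.0, -0.005]
```

View pics/s5.png

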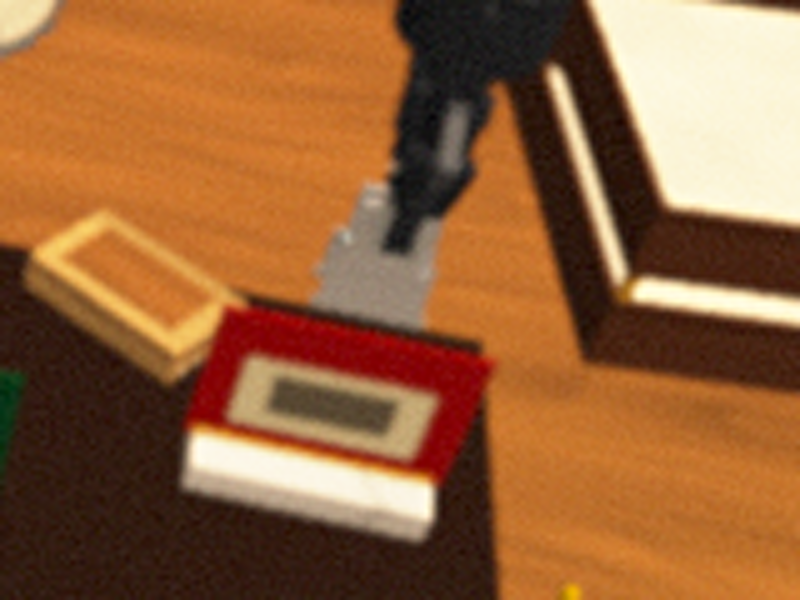

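The open clip hangs above the card's top edge (clip bottom at crop (370,315), edge running from (225,310) to (490,365)). Both cameras agree on a target of about (471.4, 318). I'll align first, then descend slowly.

```bash
python3 -m crank '[[0.042,-0.016,0,0,0,-0.01,1],[0.042,-0.016,0,0,0,-0.01,1],[0.042,-0.016,0,0,0,-0.01,1],[0.042,-0.016,0,0,0,-0.01,1],[0.042,-0.016,0.08,0,0,-0.01,1],[0.042,-0.016,0.16,0,0,-0.01,1],[0.042,-0.016,0.16,0,0,-0.01,1]]' |grep -v rot
python3 - <<'E'
from fit import *
a,d=capture('scene');W=cloud('scene',d);p=status.sense()['eef_pos']
for z in range(112,166,4):
    c=sel(W,425,525,270,370,z,z+4)
    if len(c)>4: print(z,len(c),'x',np.percentile(c[:,0],[3,50,97]).round(1)-p[0].round(1),'y',np.percentile(c[:,1],[3,97]).round(1)-p[1].round(1))
E
python3 plan.py 471.4 318 164 1.555 1
```

```text
time_s: 8.6
eef_pos: [470.5, 318.4, 189.2]
force: [-0.4, -0.2, 0.5]
grip_width: 0.2
grip_force: 31.3
112 39 x [-0.1  3.   6. ] y [-44.7  47.6]
116 18 x [-1.3  2.8  6.5] y [-46.2  48.1]
124 22 x [ 2.  13.2 15.8] y [-29.3  25.5]
128 31 x [-12.6  12.9  16.3] y [-30.5  26. ]
132 32 x [-12.5  12.7  15.5] y [-26.   22.8]
136 27 x [ 9.1 12.2 14.1] y [-27.1  21.8]
140 24 x [-9.4 11.3 14.4] y [-26.   23.5]
144 24 x [ 2.9 10.3 13.9] y [-26.4  18.5]
148 35 x [-7.  11.1 14. ] y [-27.5  23.4]
152 27 x [ 3.4  9.5 12. ] y [-26.3  17.2]
156 26 x [-7.9  9.4 12.9] y [-25.1  23.7]
160 37 x [-8.7  9.1 12.7] y [-26.   24.5]
164 17 x [-8.2  7.5 12.7] y [-21.4  19.4]
t 8.65 pos [470.8 318.5 190. ] yaw 1.5556 w 0.204 gf 31.3 F [-0.2 -0.2 -0.2] tilt [-1.6e-03 -7.0e-04 -1.0e+00]
[-0.005, 0.007, 0.26, -0.002, 0.001, 0.001]
```

```bash
python3 -m crank '[[0,0.009,0,0,0,0,1],[0,0.009,0.03,0,0,0,1],[0,0.009,0.07,0,0,0,1],[0,0.009,0.11,0,0,0,1],[0,0.009,0.15,0,0,0,1],[0,0.009,0.19,0,0,0,1],[0,0.009,0.22,0,0,0,1],[0,0.009,0.24,0,0,0,1],[0,0.009,0.24,0,0,0,1],[0,0.009,0.24,0,0,0,1],[0,0.009,0.24,0,0,0,1]]' |grep -v rot
python3 - <<'E'
from fit import *
a,d=capture('scene');b,e=capture('top');p=status.sense()['eef_pos']
R=lambda im,x,y,w,h:cv2.resize(im[y:y+h,x:x+w],(400,300),interpolation=cv2.INTER_CUBIC)
save('s6',np.hstack([R(a,430,180,72,54),R(b,150,180,100,75)]))
W=cloud('scene',d)
for z in range(84,150,4):
    c=sel(W,425,525,250,390,z,z+4)
    if len(c)>4: print(z,len(c),'x',np.percentile(c[:,0],[3,50,97]).round(1)-p[0].round(1))
e=sel(W,440,476,225,415,40,124);e=e[(e[:,1]<275)|(e[:,1]>360)];print('card',dirfit(e[:,:2]),np.percentile(e[:,1],[1,99]))
k=sel(W,481,500,250,390,100,150);print('front jaw',k[:,2].min(),np.percentile(k[:,1],[3,97]))
E
python3 plan.py 471.4 318 164 1.555 1
```

```text
time_s: 9.75
eef_pos: [472.1, 318.7, 167.1]
force: [0.7, 0.0, -0.9]
grip_width: 0.201
grip_force: 31.3
84 52 x [-0.8  1.6  4.3]
88 43 x [-0.9  2.4  5.1]
92 39 x [-1.3  1.8  4.6]
96 28 x [-0.6  2.   4. ]
100 42 x [-1.5  1.6 14.9]
104 71 x [-0.1 11.6 15.7]
108 54 x [-1.   3.8 14.8]
112 65 x [-0.5  4.6 15.7]
116 67 x [-9.7  2.1 13.9]
120 27 x [ 0.8 11.7 14.4]
124 29 x [ 8.6 11.2 14.4]
128 27 x [-7.  10.7 12.5]
132 28 x [-8.6  9.9 12.5]
136 29 x [-8.7  9.3 13.2]
140 25 x [-8.1  9.4 12. ]
144 12 x [-9.   8.9 14. ]
148 13 x [-1.  10.3 17.8]
card (array([473.3, 315.7], dtype=float32), -0.002) [242.83907758 391.1482132 ]
front jaw 102.49775785637283 [292.5484364  344.16185986]
t 9.85 pos [472.1 318.7 167.1] yaw 1.5557 w 0.203 gf 31.3 F [ 0.4 -1.1 -0.3] tilt [ 3.e-04  1.e-04 -1.e+00]
[-0.007, -0.006, 0.031, 0.0, -0.0, 0.001]
```

View pics/s6.png

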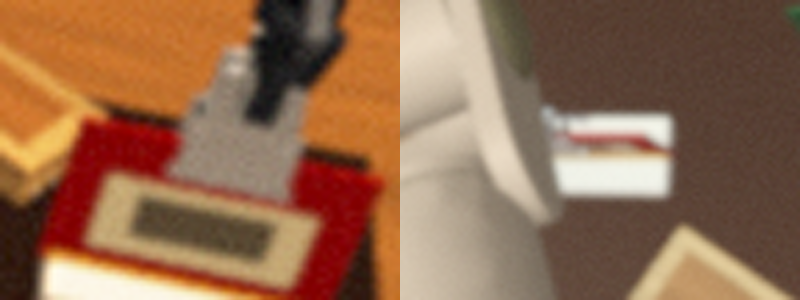

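The near jaw is in front of the card (crop (235,180)) and the far jaw is behind it. The card hasn't moved and there's no contact force. I'll lower 3 mm more and let it settle.

```bash
python3 -m crank '[[-0.006,-0.003,0.015,0,0,0,1],[-0.006,-0.003,0.03,0,0,0,1],[-0.006,-0.003,0.03,0,0,0,1],[-0.006,-0.003,0.03,0,0,0,1],[-0.006,-0.003,0.03,0,0,0,1],[-0.006,-0.003,0.03,0,0,0,1],[-0.006,-0.003,0.03,0,0,0,1],[-0.006,-0.003,0.03,0,0,0,1],[-0.006,-0.003,0.03,0,0,0,1],[-0.006,-0.003,0.03,0,0,0,1]]' |grep -v rot
python3 -c "
from h import *
s=status.sense();print(s['dq'],s['force'],s['eef_pos'],s['grip_width']);print(ticket.finish_job())"
```

```text
time_s: 10.85
eef_pos: [471.7, 318.1, 163.9]
force: [-0.4, -0.0, 0.2]
grip_width: 0.204
grip_force: 31.3
[-1.49215230e-03 -1.62802535e-03  7.36391308e-05 -3.77385360e-04
  1.20589214e-03 -5.13983708e-04] [-0.43911806 -0.02208394  0.22469905] [471.69779133 318.0574691  163.90035361] 0.2037365670227904
the job is handed in; nothing more can be done
None
```

I handed the job in at about 11 s with the clip held fully open and still astride the middle of the red card's top edge; by my measurements there is a jaw each side about 14 mm below the edge, neither touches the card, and nothing else was disturbed.

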